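# Twist the mixing cup home in the vortex mixer

## Task

Fit the steel mixing cup into the holder on top of the bench mixer: set its tapered foot in the holder's mouth and work it down with a twisting motion under light pressure, until the collar sits fully home on the holder's rim, then let go. Do not ram it straight down: the holder floats on soft mounts and must never be pushed down by as much as 6 mm. Leave the other things on the bench undisturbed.

Things in the scene. Friction and masses are not known exactly. Their poses are not given: they have to be found in the camera images.
- cup_mid (a point): Centre, half-way up, of the loose thick-walled steel mixing cup: open, round, 64 mm tall, upright on the bench, 0.4 to 0.65 kg; z along its axis to the open mouth. Foot (32 mm below this point) 28 mm wide, widening to 32 mm in the first 2 mm, then a slow taper to 36 mm at 22 mm above the foot, then a straight 36 mm stem up to the collar. It is round: any grasp yaw will do.
- cup_collar (a point): Middle of the cup's knurled collar, the part to grip: 56 mm in diameter, 24 mm tall, 20 mm above cup_mid. Its underside, the shoulder that comes to rest on the holder's rim, is 12 mm below this point and overhangs the holder by 3 mm all round, so fingers can pass beside it.
- holder_rim (a point): Centre of the open mouth, level with the top rim, of the mixer's upright aluminium cup holder (z up, about 152 mm above the bench): a plain tube 49 mm outside, bore 38.8 mm and 44 mm deep. With the cup fully home its shoulder rests on this rim: cup_mid is 8 mm below this point and cup_collar 12 mm above it.
- holder_grip (a point): On the holder's axis 12 mm below the rim: here a collet of 16 rubber-faced spring fingers, 31 mm between tips. They meet the cup's taper when its shoulder is 26 mm above the rim and grip ever harder until, 6 mm above, they are on the straight stem. A straight push needs about 20 N or more. While the cup is turning (say 1.3 rad for 7 mm down, to and fro) under 10 N down and 0.6 N m will do.
- head (a joint): How far the holder has been pushed down on its soft rubber mounts, in m: 0 at rest, growing downward, end stop at 0.010; it just carries the cup's weight, then gives 1 mm for each 2.5 N of push and springs back up. holder_rim moves with it.
- mixer: The bench vortex mixer, which stands fast: beige housing 160 mm deep, 125 mm wide, about 85 mm tall, with a sloped front panel (dial and rocker switch), a ribbed rubber gaiter and the cup holder on top. Origin at the middle of its underside, x towards its back; the holder's axis is 22 mm behind the origin (+x).
- dropper_mid (a point): Centre of a bystander: white plastic dropper bottle, 28 mm across, 72 mm tall, upright and loose. Not to be disturbed.
- jar_mid (a point): Centre of a bystander: squat translucent specimen jar with a white screw cap, 46 mm across, 56 mm tall, upright and loose. Not to be disturbed.
- beaker_mid (a point): Centre of a bystander: plain glass beaker, 62 mm across, 75 mm tall, upright and loose. Not to be disturbed.
- dishes_mid (a point): Centre of a bystander: stack of three pale culture dishes, 90 mm across, 45 mm tall, upright and loose. Not to be disturbed.
- mouse_mid (a point): Centre of a bystander: black computer mouse, 112 x 62 mm, 35 mm tall, upright and loose. Not to be disturbed.
Mind the look-alikes: they are no part of the job. What is shaped like the part that bears cup_mid but yellow is not meant.

How it is judged:
By the outcome, as a careful person would: the job done as asked, in the order asked, and still so for the second after the job is handed in, with the robot touching nothing.
It also fails if it takes over 54 s, if anything falls off the work surface, if the arm or the gripper's body presses on something with over 40 N, if the wrist force passes 120 N, or if a joint passes its speed limit or range.

## Robot

A 7-joint arm with a two-finger parallel gripper is mounted at the origin on the work surface. World frame = base frame: x ahead of the robot, y to its left, z up, the work surface at z = 0. Lengths are in m, angles in rad, forces in N, time in s.
With the tool pointing down it reaches from about 0.425 to 0.875 m from the base axis. Payload 8.4 kg.
Tool frame: the origin (TCP) lies midway between the tips of the shut fingers; the grasp point (between the pads) lies 19 mm behind it; y points along the fingers, z is the direction in which the jaws open and shut, and the axes are right-handed (so a half turn about y gives the same grasp; the last joint's range is limited). The gripper opens to 87 mm and grips with 3 to 60 N. Pads are 19 mm wide; open, the fingers measure 117 mm over their backs; the gripper's body (75 mm by 190 mm) begins 51 mm behind the grasp point.
Start: joints at [-1.392, 0.333, 0.04, 1.465, -0.013, 1.343, -0.059], TCP at [0.178, 0.625, 0.189] pointing down, gripper open.
Joint ranges: [-2.58, 2.58], [-0.38, 2.09], [-1.3, 1.39], [0.25, 2.4], [-1.5, 4.64], [0.08, 2.09], [-2.65, 2.65]. Speed limits (rad/s): [2.22, 2.22, 2.79, 2.79, 3.14, 3.14, 3.14].

## Interface

Orientations are given as a unit quaternion [x, y, z, w].
In Python, from cell import arm, grab_frame, job gives the robot as it stands.
- The arm moves only by the tool carry_out, never from a script. Its argument "targets" is a list that holds one entry, the list of rows, each a list of 7 numbers: the shift along the tool's x, y, z in cm, then the turn, a rotation vector about the tool's x, y, z in degrees, then the finger opening in cm, from 0 to 8.7. In form: [[[tx, ty, tz, wx, wy, wz, gripper], ...]]. A call has 1 to 12 rows; each row shifts and turns the pose as measured when the row begins, along the tool's axes as they then stand; what a row does not reach is not made up. A row lasts 1/12 s, in which the tool goes at most 41.7 mm and 7.16 degrees, less where a joint would pass 70% of its speed; a pose out of reach is approached as far as the arm can. A call with a gripper value outside its range is refused whole. The fingers move at their own pace and stop on an object; "squeeze" is the grip in N (left out, the last holds). Time passes only in rows, so rows that do not move let the fingers close. It gives the time, the measured TCP pose, the force and the opening at its end, in the units of the state.
- arm.sense(): the state, without advancing time (a new reading comes with each control period).
- grab_frame(name): name is "scene" or "top"; returns a dict with "frame" (480x640x3 uint8, red, green, blue), "vfov" (degrees; the focal length in pixels is half the picture's height over the tangent of half this angle, whatever the lens; pixels are square), "cx", "cy" (the principal point, pixels), "k1" (the pictures are not rectified: a ray, as slopes to the right and down, at radius r is drawn at 1 + k1 r^2 times it, then the intrinsics apply), "camera_from_world" (4x4, takes a point from world to camera coordinates). Camera axes: x right, y down, z forward; pixel columns grow to the right and rows downward; lengths in m; the calibration is good to about 2 mm. A picture is of the moment at which its call begins. There is no depth.
- job.sign_off(): hands the job in, once; it reports no verdict.
The state is a dict: "time": time; "joint_pos": joint angles; "joint_vel": joint speeds; "tau": joint torques, N m; "eef_pos": TCP position; "tool_rot": TCP orientation; "wrist_force": force on the tool from outside, world axes, zero at the start; "ft_torque": the same for the moment, N m; "gripper_width": opening from 0.0 (shut) to 1.0 (fully open).
Only numpy, scipy, OpenCV 4.12 (cv2) and the standard library are available. Lean on these libraries where they do the work, as an engineer would, in place of code of your own. Each camera call takes 0.05 s, during which the arm holds its last target. There are 200 camera calls.

## Working session

There is one attempt and no reset: what is moved stays moved. The work goes in short steps, Python scripts to look and compute and a tool call to move; the robot and the scene stay as the last step left them, time stands still between calls to the robot, and variables do not carry over. Pictures are saved under pics/ and viewed, about 8 in all and at most 12, crops included, and the job is handed in when it is done.

Besides the shell and the picture viewer there is one more tool, called as name(argument=value, ...) on one line, values as JSON. carry_out: Moves the arm, as the interface text tells. Its arguments: {"type":"object","properties":{"targets":{"type":"array","items":{"type":"array","items":{"type":"array","items":{"type":"number"}}}},"squeeze":{"type":"number"}},"required":["targets"]}

```bash
mkdir -p pics; cat > h.py <<'E'
import numpy as np,cv2
from cell import arm,grab_frame,job
def cam(n,save=None):
    f=grab_frame(n)
    if save: cv2.imwrite('pics/'+save,f['frame'][:,:,::-1])
    return f
def K(f):
    F=240/np.tan(np.radians(f['vfov'])/2)
    return np.array([[F,0,f['cx']],[0,F,f['cy']],[0,0,1]]),np.array([f['k1'],0,0,0,0.])
def ray(f,uv):
    k,d=K(f);p=cv2.undistortPoints(np.array([[uv]],float),k,d)[0,0]
    T=np.array(f['camera_from_world']);R=T[:3,:3];return -R.T@T[:3,3],R.T@np.array([p[0],p[1],1])
def atz(f,uv,z):
    o,r=ray(f,uv);return o+r*(z-o[2])/r[2]
def proj(f,P):
    k,d=K(f);T=np.array(f['camera_from_world'])
    return cv2.projectPoints(np.array(P,float).reshape(-1,1,3),cv2.Rodrigues(T[:3,:3])[0],T[:3,3],k,d)[0][:,0]
E
python3 - <<'E'
from h import *
for n in('scene','top'):
    f=cam(n,n+'0.png');print(n,f['vfov'],f['k1'],np.round(ray(f,(320,240)),3))
print(arm.sense())
E
```

```text
scene 43.0483079245003 0.03738644773386594 [[ 1.543  0.128  1.263]
 [-0.662 -0.099 -0.743]]
top 42.78388536619678 -0.19971756134318025 [[ 3.560e-01 -2.000e-02  1.709e+00]
 [ 1.120e-01 -1.000e-03 -9.940e-01]]
{'time': 0.1, 'joint_pos': array([-1.39220448,  0.33383601,  0.03985335,  1.46620058, -0.01340048,
        1.34330685, -0.05846257]), 'joint_vel': array([ 0.00057761, -0.00099078,  0.00080793, -0.00166123, -0.00038891,
        0.00011863, -0.00124601]), 'tau': array([ 4.05666520e-03, -6.57809830e+01,  1.34023950e+00, -4.04702425e+01,
       -5.95788122e-02,  4.10127779e-02,  5.93570462e-05]), 'eef_pos': array([0.17813444, 0.6246082 , 0.18824203]), 'tool_rot': array([ 0.70082224, -0.09792504,  0.09784418, -0.69977524]), 'wrist_force': array([-0.59727855, -0.28299213, -0.23979195]), 'ft_torque': array([-0.01471461,  0.02635161, -0.02388192]), 'gripper_width': 1.0038769809166457}
```

View pics/scene0.png

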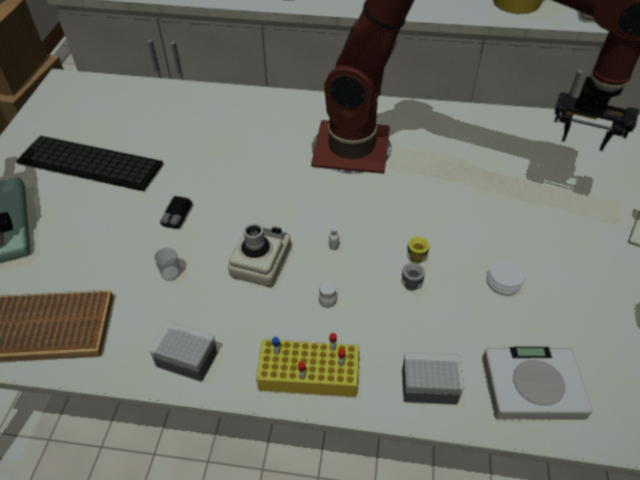

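View pics/top0.png

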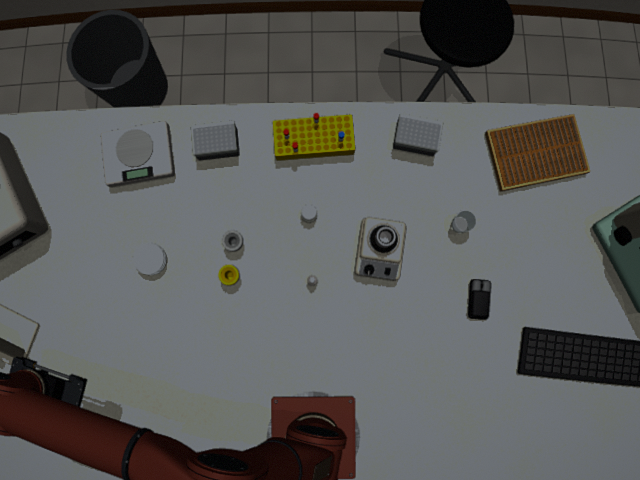

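Scene and top views show the steel cup at scene (413,276) and top (233,241). The yellow look-alike is at scene (418,249) and top (229,275). The mixer's holder is at scene (254,233) and top (384,237), and it is grey and round like the cup. I choose the grey cup standing on the bench; one close composite crop will check that.

```bash
python3 - <<'E'
import cv2,numpy as np
s=cv2.imread('pics/scene0.png');t=cv2.imread('pics/top0.png')
def c(i,u,v):
    return cv2.resize(i[v-25:v+25,u-33:u+33],(396,300),interpolation=cv2.INTER_CUBIC)
cv2.imwrite('pics/crop1.png',np.vstack([np.hstack([c(s,413,270),c(s,254,240)]),np.hstack([c(t,233,250),c(t,384,237)])]))
E
```

```text
(no output)
```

View pics/crop1.png

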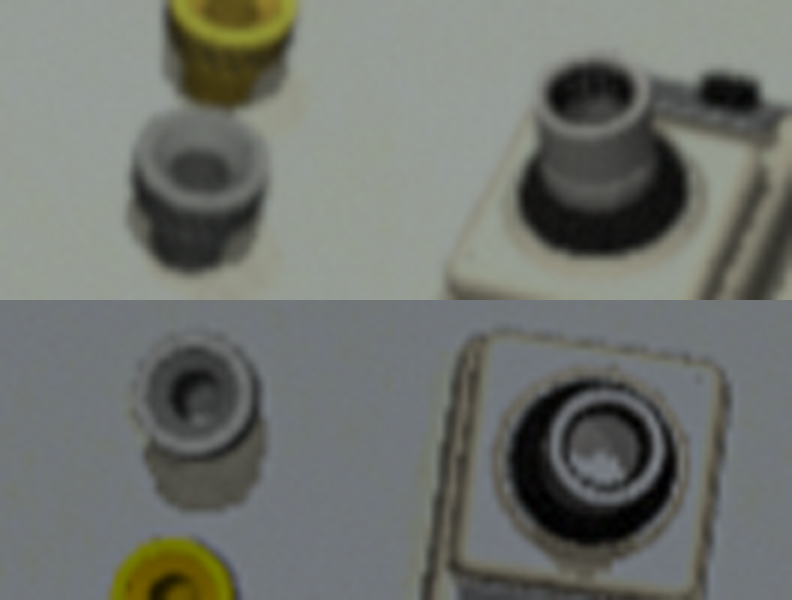

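The crop confirms the grey steel cup, with its open mouth at scene (413,271) and top (233,240.5). The open holder rim is at scene (254,230.4) and top (386,236).

```bash
cat >> h.py <<'E'
from scipy.optimize import least_squares
def fit(obs,x0):
    return least_squares(lambda p:np.concatenate([(proj(f,p)[0]-uv) for f,uv in obs]),x0)
E
python3 - <<'E'
from h import *
s=cam('scene');t=cam('top')
for n,a,b,z in(('cup',(413.1,271),(232.6,240.2),.064),('hold',(253.6,230.1),(385.9,235.8),.152),
 ('yel',(418,244),(229,274),.064),('drop',(334,233),(312,280),.07),('jar',(327,288),(308.5,212),.056),('dish',(506,272),(151,260),.045)):
    r=fit([(s,a),(t,b)],[.6,0,z]);print(n,atz(s,a,z).round(4),atz(t,b,z).round(4),r.x.round(4),r.cost.round(2))
from scipy.spatial.transform import Rotation as R
print(R.from_quat(arm.sense()['tool_rot']).as_matrix().round(3))
E
```

```text
cup [0.5478 0.217  0.064 ] [0.5437 0.2147 0.064 ] [0.5442 0.2164 0.0595] 0.15
hold [ 0.545  -0.1882  0.152 ] [ 0.5413 -0.1915  0.152 ] [ 0.5415 -0.1906  0.1481] 0.26
yel [0.4543 0.2257 0.064 ] [0.4519 0.224  0.064 ] [0.452  0.2252 0.0613] 0.08
drop [0.4517 0.0029 0.07  ] [ 4.339e-01 -2.000e-04  7.000e-02] [0.4347 0.0005 0.0514] 0.03
jar [0.6261 0.0081 0.056 ] [0.6202 0.008  0.056 ] [0.6212 0.0078 0.0497] 0.02
dish [0.5019 0.4525 0.045 ] [0.4928 0.4462 0.045 ] [0.4937 0.4526 0.0346] 1.29
[[ 0.962 -0.     0.274]
 [-0.274 -0.001  0.962]
 [ 0.    -1.    -0.001]]
```

carry_out(targets=[[[1.9, 0, -1.2, 0, 0, 0, 8.7], [1.9, 0, -1.2, 0, 0, 0, 8.7], [1.9, 0, -1.2, 0, 0, 0, 8.7], [1.9, 0, -1.2, 0, 0, 0, 8.7], [1.9, 0, -1.2, 0, 0, 0, 8.7], [1.9, 0, -1.2, 0, 0, 0, 8.7], [1.9, 0, -1.2, 0, 0, 0, 8.7], [1.9, 0, -1.2, 0, 0, 0, 8.7], [1.9, 0, -1.2, 0, 0, 0, 8.7], [1.9, 0, -1.2, 0, 0, 0, 8.7], [1.9, 0, -1.2, 0, 0, 0, 8.7], [1.9, 0, -1.2, 0, 0, 0, 8.7]]])

```text
time: 1.2
eef_pos: [0.3593, 0.418, 0.185]
tool_rot: [0.702, -0.096, 0.093, -0.699]
wrist_force: [0.7, -0.1, -0.4]
gripper_width: 1.003
```

carry_out(targets=[[[1.9, 0, -1.2, 0, 0, 0, 8.7], [1.9, 0, -1.2, 0, 0, 0, 8.7], [1.9, 0, -1.2, 0, 0, 0, 8.7], [1.9, 0, -1.2, 0, 0, 0, 8.7], [1.9, 0, -1.2, 0, 0, 0, 8.7], [1.9, 0, -1.2, 0, 0, 0, 8.7], [1.9, 0, -1.2, 0, 0, 0, 8.7], [0, 0, 0, 0, 6, 0, 8.7], [0, 0, 0, 0, 6, 0, 8.7], [0, 0, 0, 0, 6, 0, 8.7], [0, 0, 0, 0, 6, 0, 8.7], [0, 0, 0, 0, 0, 0, 8.7]]])

```text
time: 2.2
eef_pos: [0.4742, 0.2869, 0.1841]
tool_rot: [0.665, -0.248, 0.246, -0.66]
wrist_force: [-1.1, 0.2, 0.4]
gripper_width: 0.994
```

```bash
cat >> h.py <<'E'
from scipy.spatial.transform import Rotation as Rt
def go(goal):
    """report remaining shift to TCP goal in tool cm, tilt, and state"""
    s=arm.sense();M=Rt.from_quat(s['tool_rot']).as_matrix()
    print('t',round(s['time'],2),'tcp',s['eef_pos'].round(4),'j7',s['joint_pos'][6].round(2),'az',np.degrees(np.arctan2(M[1,2],M[0,2])).round(1),
     'down-err rotvec deg',np.degrees(np.cross([0,1,0],M.T@[0,0,-1])).round(2),'F',s['wrist_force'].round(1),'w',round(8.7*s['gripper_width'],2))
    print('shift cm',(100*M.T@(np.array(goal)-s['eef_pos'])).round(2))
E
python3 -c "
from h import *
go([.5455,.216,.12])"
```

```text
t 2.2 tcp [0.4742 0.2869 0.1841] j7 0.28 az 49.1 down-err rotvec deg [ 0.45 -0.    0.03] F [-1.1  0.2  0.4] w 8.65
shift cm [10.03  6.42 -0.64]
```

carry_out(targets=[[[2, 0.8, -0.1, 0.4, 0, 0, 8.7], [2, 0.8, -0.1, 0, 0, 0, 8.7], [2, 0.8, -0.1, 0, 0, 0, 8.7], [2, 0.8, -0.1, 0, 0, 0, 8.7], [1.5, 0.7, -0.1, 0, 0, 0, 8.7], [1, 0.5, -0.1, 0, 0, 0, 8.7], [0, 0, 0, 0, 0, 0, 8.7], [0, 0, 0, 0, 0, 0, 8.7]]])

```text
time: 2.87
eef_pos: [0.5518, 0.2134, 0.138]
tool_rot: [0.667, -0.236, 0.236, -0.667]
wrist_force: [-0.2, 0.4, -0.6]
gripper_width: 0.998
```

```bash
python3 - <<'E'
from h import *
go([.5455,.216,.12])
s=cam('scene','s2.png');t=cam('top','t2.png')
e=arm.sense()['eef_pos'];print(proj(s,e),proj(t,e))
def c(i,u,v):
    return cv2.resize(i['frame'][v-40:v+40,u-50:u+50,::-1],(500,400),interpolation=cv2.INTER_CUBIC)
a=c(s,413,255);b=c(t,233,243)
a=a[:,50:450];b=b[:,50:450]
cv2.imwrite('pics/crop2.png',np.hstack([a,b]))
E
```

```text
t 2.87 tcp [0.5518 0.2134 0.138 ] j7 0.54 az 51.0 down-err rotvec deg [ 0.02  0.   -0.03] F [-0.2  0.4 -0.6] w 8.68
shift cm [-0.65  1.8  -0.2 ]
[[415.20017423 252.79816379]] [[228.82310891 234.00317624]]
```

View pics/crop2.png

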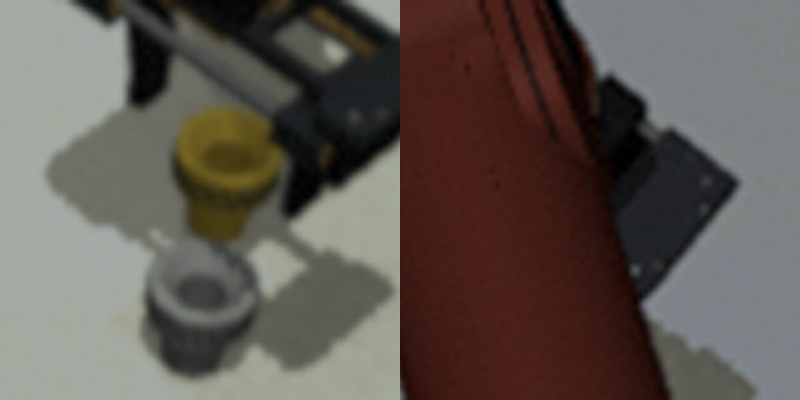

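The crop shows the open gripper above and behind the cups. Its finger ends are at scene (402,235.6) and (433,258), and the steel cup mouth is unmoved at (413.6,270.4). Next I compare the seen fingertips with their predicted pixels.

```bash
python3 - <<'E'
from h import *
s=cam('scene')
st=arm.sense();M=Rt.from_quat(st['tool_rot']).as_matrix();e=st['eef_pos']
P=[e+M@[x,y,z] for z in(-.0435,-.0585,.0435,.0585) for y in (0,-.015) for x in(-.01,.01)]
for p,q in zip(proj(s,P).round(1),np.array(P).round(3)):print(p,((p-[373,215])*5).round(0),q)
E
```

```text
[404.8 240.9] [159. 130.] [0.516 0.187 0.139]
[399.3 245.1] [132. 150.] [0.532 0.174 0.138]
[405.4 236.9] [162. 110.] [0.516 0.187 0.154]
[399.9 241. ] [134. 130.] [0.532 0.174 0.153]
[400.2 237.7] [136. 113.] [0.507 0.175 0.138]
[394.8 241.7] [109. 133.] [0.523 0.163 0.138]
[400.8 233.6] [139.  93.] [0.507 0.175 0.153]
[395.3 237.7] [112. 113.] [0.523 0.163 0.153]
[431.9 260.6] [294. 228.] [0.571 0.255 0.139]
[426.4 265. ] [267. 250.] [0.587 0.242 0.139]
[432.7 256.6] [298. 208.] [0.571 0.255 0.154]
[427.2 261. ] [271. 230.] [0.587 0.242 0.154]
[436.7 264.1] [318. 246.] [0.581 0.266 0.139]
[431.2 268.5] [291. 268.] [0.596 0.254 0.139]
[437.6 260.1] [323. 226.] [0.581 0.266 0.154]
[432.1 264.5] [296. 248.] [0.596 0.254 0.154]
```

```bash
python3 - <<'E'
import cv2
i=cv2.imread('pics/s2.png')[205:275,375:463]
i=cv2.convertScaleAbs(i,alpha=1.8,beta=20)
cv2.imwrite('pics/crop3.png',cv2.resize(i,None,fx=8,fy=8,interpolation=cv2.INTER_CUBIC))
E
```

```text
(no output)
```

View pics/crop3.png

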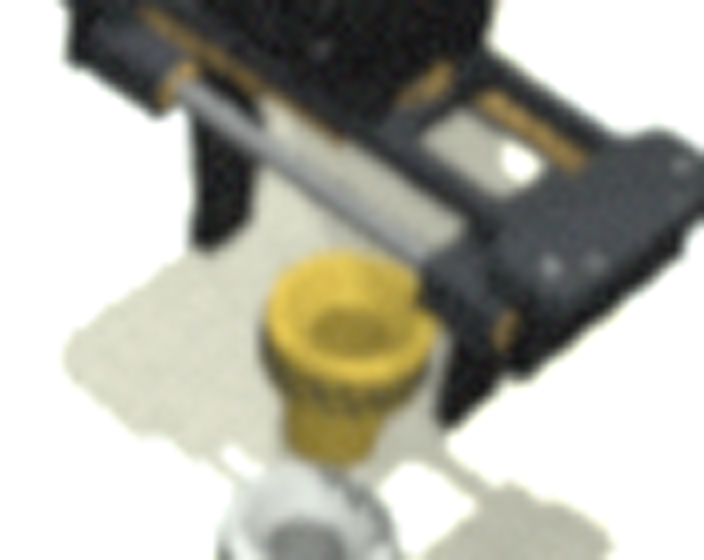

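carry_out(targets=[[[-0.3, 1.2, -0.1, 0, 0, 0, 8.7], [-0.3, 1.2, -0.1, 0, 0, 0, 8.7], [0, 1.2, 0, 0, 0, 0, 8.7], [0, 1.2, 0, 0, 0, 0, 8.7], [0, 1, 0, 0, 0, 0, 8.7], [0, 0.5, 0, 0, 0, 0, 8.7], [0, 0, 0, 0, 0, 0, 8.7], [0, 0, 0, 0, 0, 0, 8.7]]])

```text
time: 3.68
eef_pos: [0.5403, 0.2224, 0.069]
tool_rot: [-0.667, 0.233, -0.232, 0.669]
wrist_force: [-0.5, 0.2, 0.3]
gripper_width: 1.001
```

```bash
python3 - <<'E'
from h import *
go([.5455,.216,.033])
s=cam('scene','s3.png')
st=arm.sense();M=Rt.from_quat(st['tool_rot']).as_matrix();e=st['eef_pos']
i=cv2.convertScaleAbs(s['frame'][220:290,375:463,::-1],alpha=1.6,beta=20)
i=cv2.resize(i,None,fx=8,fy=8,interpolation=cv2.INTER_CUBIC)
for x in(-.0095,.0095):
  for z in(-.0435,-.05,.0435,.05):
    p=(proj(s,e+M@[x,0,z])[0]-[375,220]+.5)*8
    cv2.circle(i,tuple(int(v) for v in p),3,(0,0,255),-1)
cv2.imwrite('pics/crop4.png',i)
E
```

```text
t 3.68 tcp [0.5403 0.2224 0.069 ] j7 0.55 az 51.6 down-err rotvec deg [-0.09  0.   -0.17] F [-0.5  0.2  0.3] w 8.7
shift cm [ 0.81  3.59 -0.19]
```

View pics/crop4.png

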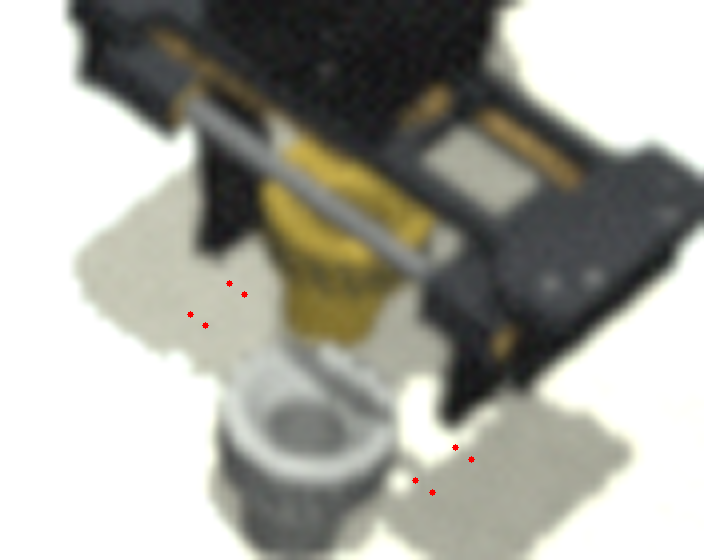

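The crop shows the tips at crop (210,255) and (450,420), about 6 px above the projected tips (red dots). The steel cup is clear below at (308,415). I'll check whether the gripper body shows the same offset.

```bash
python3 - <<'E'
from h import *
s=cam('scene')
st=arm.sense();M=Rt.from_quat(st['tool_rot']).as_matrix();e=st['eef_pos']
for x in(-.0375,.0375):
  for z in(-.095,.095):
    print(x,z,((proj(s,e+M@[x,-.07,z])[0]-[375,220]+.5)*8).round())
# start view: predicted tips in both cameras
M0=Rt.from_quat([0.70082,-0.09793,0.09784,-0.69978]).as_matrix();e0=np.array([.1781,.6246,.1882])
t=cam('top')
for x in(-.0095,.0095):
  for z in(-.0435,-.0585,.0435,.0585):
    print('tip',x,z,proj(s,e0+M0@[x,0,z])[0].round(1))
for x in(-.0375,.0375):
  for z in(-.095,.095): print('body',x,z,proj(s,e0+M0@[x,-.07,z])[0].round(1),proj(t,e0+M0@[x,-.07,z])[0].round(1))
i=cv2.imread('pics/scene0.png');j=cv2.imread('pics/top0.png')
a=cv2.resize(i[70:165,540:640],(400,380),interpolation=cv2.INTER_CUBIC);b=cv2.resize(j[335:430,0:100],(400,380),interpolation=cv2.INTER_CUBIC)
cv2.imwrite('pics/crop5.png',cv2.convertScaleAbs(np.hstack([a,b]),alpha=1.6,beta=20))
E
```

```text
-0.0375 -0.095 [203.  16.]
-0.0375 0.095 [681. 348.]
0.0375 -0.095 [ 42. 137.]
0.0375 0.095 [520. 484.]
tip -0.0095 -0.0435 [561.5 146.4]
tip -0.0095 -0.0585 [555.8 145. ]
tip -0.0095 0.0435 [595.1 154.7]
tip -0.0095 0.0585 [601.1 156.2]
tip 0.0095 -0.0435 [560.2 150.5]
tip 0.0095 -0.0585 [554.5 149.1]
tip 0.0095 0.0435 [594.1 159. ]
tip 0.0095 0.0585 [600.1 160.5]
body -0.0375 -0.095 [551.4 114.7] [ 88.3 407.3]
body -0.0375 0.095 [627.  132.4] [ 20.5 383. ]
body 0.0375 -0.095 [546.  130.8] [ 96.  378.1]
body 0.0375 0.095 [623.6 149.6] [ 27.7 354.6]
```

View pics/crop5.png

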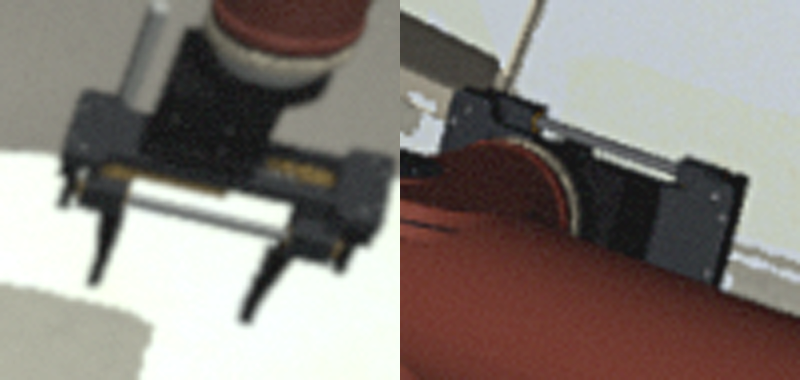

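```bash
python3 - <<'E'
from h import *
t=cam('top');s=cam('scene')
e=np.array([.5518,.2134,.138]);M=Rt.from_quat([.667,-.236,.236,-.667]).as_matrix()
for dy in(-.07,-.09,-.115,-.14):
  print(dy,[proj(t,e+M@[x,dy,z])[0].round(1).tolist() for x,z in((.0375,-.095),(-.0375,-.095))])
# triangulate hypotheses: tips seen in s3 as vertical offset
e=np.array([.5403,.2224,.069]);M=Rt.from_quat([-.667,.233,-.232,.669]).as_matrix()
for dy in(0,-.01,-.02,-.03):print(dy,[((proj(s,e+M@[.0,dy,z])[0]-[375,220]+.5)*8).round() .tolist() for z in(-.0435,-.05,.0435,.05)])
E
```

```text
-0.07 [[264.0, 242.4], [244.9, 266.1]]
-0.09 [[263.2, 241.5], [243.9, 265.5]]
-0.115 [[262.3, 240.3], [242.6, 264.7]]
-0.14 [[261.3, 239.2], [241.3, 264.0]]
0 [[225.0, 310.0], [210.0, 299.0], [435.0, 464.0], [452.0, 476.0]]
-0.01 [[228.0, 289.0], [213.0, 278.0], [440.0, 444.0], [456.0, 456.0]]
-0.02 [[231.0, 269.0], [216.0, 258.0], [444.0, 423.0], [460.0, 435.0]]
-0.03 [[234.0, 248.0], [219.0, 237.0], [448.0, 403.0], [464.0, 415.0]]
```

carry_out(targets=[[[0.4, 0, -0.1, 0, 0, -0.1, 8.7], [0.4, 0, -0.1, 0, 0, -0.1, 8.7], [0, 0.7, 0, 0, 0, 0, 8.7], [0, 0.7, 0, 0, 0, 0, 8.7], [0, 0.7, 0, 0, 0, 0, 8.7], [0, 0.7, 0, 0, 0, 0, 8.7], [0, 0.7, 0, 0, 0, 0, 8.7], [0, 0.4, 0, 0, 0, 0, 8.7], [0, 0, 0, 0, 0, 0, 8.7]]])

```text
time: 4.68
eef_pos: [0.5476, 0.2149, 0.0273]
tool_rot: [-0.666, 0.232, -0.234, 0.669]
wrist_force: [0.1, -0.1, 0.7]
gripper_width: 1.0
```

```bash
python3 - <<'E'
from h import *
go([.5455,.216,.025])
s=cam('scene','s4.png')
i=cv2.convertScaleAbs(s['frame'][235:305,375:463,::-1],alpha=1.6,beta=20)
cv2.imwrite('pics/crop6.png',cv2.resize(i,None,fx=8,fy=8,interpolation=cv2.INTER_CUBIC))
E
```

```text
t 4.68 tcp [0.5476 0.2149 0.0273] j7 0.58 az 51.5 down-err rotvec deg [-0.25  0.    0.12] F [ 0.1 -0.1  0.7] w 8.7
shift cm [-0.24  0.22 -0.04]
```

View pics/crop6.png

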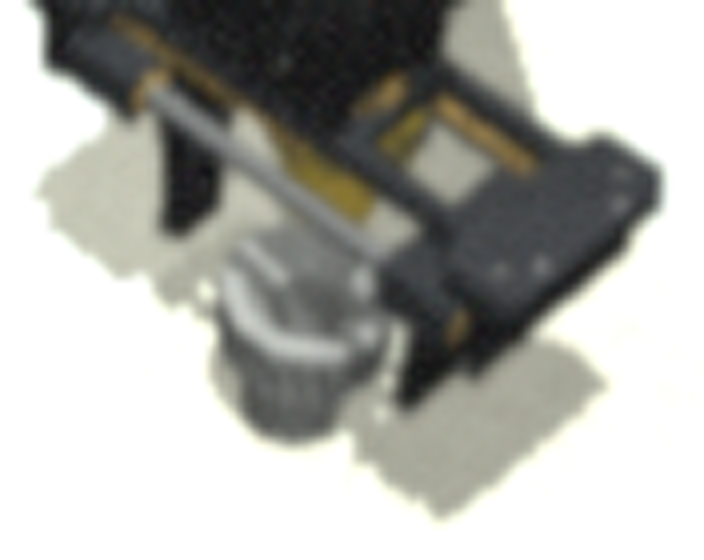

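The crop shows the fingers straddling the steel cup. Tips are at crop (175,235) and (405,405), level with the upper half of the collar and centred on it, so I go 10 mm lower and close.

carry_out(targets=[[[-0.1, 0.5, 0, 0, 0, 0, 8.7], [-0.1, 0.4, 0, 0, 0, 0, 8.7], [0, 0, 0, 0, 0, 0, 6.5], [0, 0, 0, 0, 0, 0, 5.5], [0, 0, 0, 0, 0, 0, 5], [0, 0, 0, 0, 0, 0, 5], [0, 0, 0, 0, 0, 0, 5], [0, 0, 0, 0, 0, 0, 5]]], squeeze=40)

```text
time: 5.4
eef_pos: [0.5466, 0.2167, 0.0187]
tool_rot: [-0.666, 0.231, -0.234, 0.669]
wrist_force: [-1.1, -2.7, 0.7]
gripper_width: 0.639
```

```bash
python3 - <<'E'
from h import *
go([.5455,.216,.025])
s=cam('scene','s5.png')
i=cv2.convertScaleAbs(s['frame'][235:305,375:463,::-1],alpha=1.6,beta=20)
cv2.imwrite('pics/crop7.png',cv2.resize(i,None,fx=8,fy=8,interpolation=cv2.INTER_CUBIC))
E
```

```text
t 5.4 tcp [0.5466 0.2167 0.0187] j7 0.58 az 51.5 down-err rotvec deg [-0.32  0.    0.15] F [-1.1 -2.7  0.7] w 5.56
shift cm [-0.04 -0.63 -0.11]
```

View pics/crop7.png

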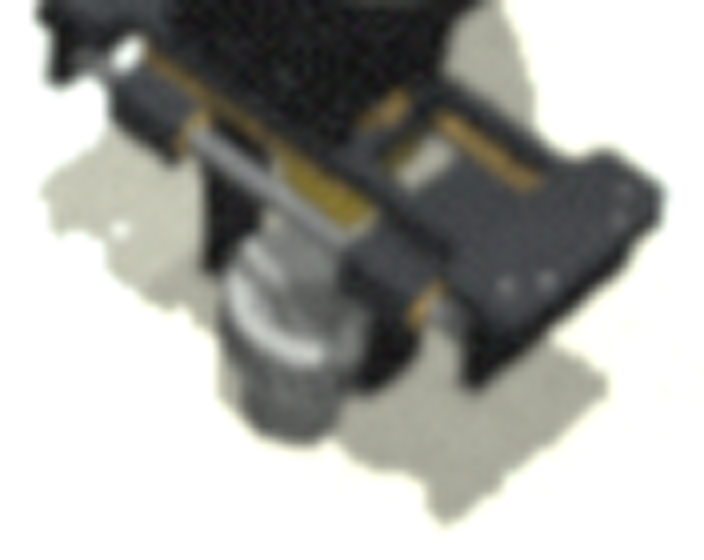

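Gripped at 5.56 cm on the collar, seen at crop (300,320) with the cup upright between the fingers. The actual grasp point is within 1.5 mm of the camera estimate. Lifting.

carry_out(targets=[[[0, -0.5, 0, 0, 0, 0, 5], [0, -1, 0, 0, 0, 0, 5], [0, -1.8, 0, 0, 0, 0, 5], [0, -2.2, 0, 0, 0, 0, 5], [0, -2.2, 0, 0, 0, 0, 5], [0, -2.2, 0, 0, 0, 0, 5], [0, -2.2, 0, 0, 0, 0, 5], [0, -2.2, 0, 0, 0, 0, 5], [0, -2.2, 0, 0, 0, 0, 5], [0, -1.5, 0, 0, 0, 0, 5], [0, -0.5, 0, 0, 0, 0, 5], [0, 0, 0, 0, 0, 0, 5]]])

```text
time: 6.45
eef_pos: [0.5398, 0.2132, 0.2124]
tool_rot: [0.669, -0.235, 0.232, -0.666]
wrist_force: [0.1, 0.3, -6.3]
gripper_width: 0.63
```

```bash
python3 -c "
from h import *
go([.544,-.189,.21])"
```

```text
t 6.45 tcp [0.5398 0.2132 0.2124] j7 0.51 az 51.5 down-err rotvec deg [ 0.34  0.   -0.12] F [ 0.1  0.3 -6.3] w 5.48
shift cm [ 25.4    0.37 -31.19]
```

carry_out(targets=[[[0.8, 0, -1, 0, 0, 0, 5], [1.6, 0, -2, 0, 0, 0, 5], [1.9, 0, -2.4, 0, 0, 0, 5], [1.9, 0, -2.4, 0, 0, 0, 5], [1.9, 0, -2.4, 0, 0, 0, 5], [1.9, 0, -2.4, 0, 0, 0, 5], [1.9, 0, -2.4, 0, 0, 0, 5], [1.9, 0, -2.4, 0, 0, 0, 5], [1.9, 0, -2.4, 0, 0, 0, 5], [1.9, 0, -2.4, 0, 0, 0, 5], [1.9, 0, -2.4, 0, 0, 0, 5], [1.6, 0, -2, 0, 0, 0, 5]]])

```text
time: 7.45
eef_pos: [0.5282, -0.1391, 0.1982]
tool_rot: [0.674, -0.238, 0.221, -0.664]
wrist_force: [-0.4, 0.2, -4.9]
gripper_width: 0.63
```

```bash
python3 -c "
from h import *
go([.544,-.189,.21])"
```

```text
t 7.45 tcp [ 0.5282 -0.1391  0.1982] j7 1.17 az 52.1 down-err rotvec deg [ 1.21  0.   -1.02] F [-0.4  0.2 -4.9] w 5.48
shift cm [ 4.29 -1.19 -2.99]
```

carry_out(targets=[[[1.4, -0.3, -1, 0.6, 0, -0.5, 5], [1.4, -0.3, -1, 0.6, 0, -0.5, 5], [0.8, -0.3, -0.6, 0, 0, 0, 5], [0.3, 0, -0.2, 0, 0, 0, 5], [0, 0, 0, 0, 0, 0, 5], [0, 0, 0, 0, 0, 0, 5]]])

```text
time: 7.95
eef_pos: [0.5331, -0.1982, 0.2001]
tool_rot: [0.669, -0.238, 0.231, -0.665]
wrist_force: [-0.5, 0.2, -5.5]
gripper_width: 0.633
```

```bash
python3 - <<'E'
from h import *
go([.544,-.189,.2])
s=cam('scene','s6.png');t=cam('top','t6.png')
e=arm.sense()['eef_pos']
print('foot pred',proj(s,e-[0,0,.0187]),'rim pred',proj(s,[.544,-.1893,.152]))
a=cv2.resize(s['frame'][190:260,215:295,::-1],(640,560),interpolation=cv2.INTER_CUBIC)
cv2.imwrite('pics/crop8.png',cv2.convertScaleAbs(a,alpha=1.6,beta=20))
E
```

```text
t 7.95 tcp [ 0.5331 -0.1982  0.2001] j7 1.29 az 51.2 down-err rotvec deg [ 0.5   0.   -0.44] F [-0.5  0.2 -5.5] w 5.51
shift cm [ 0.27 -0.01  1.4 ]
foot pred [[249.91707658 218.15891633]] rim pred [[253.26481281 229.76750278]]
```

View pics/crop8.png

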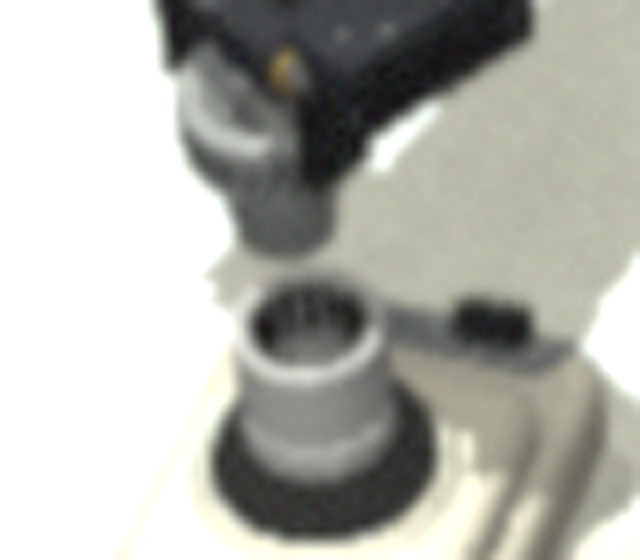

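The crop shows the foot hanging at crop (285,225), with the holder rim at (314,326) and its collet fingers visible. Both are within 1 px of prediction, so I centre over the rim.

carry_out(targets=[[[0.1, 0, 0.5, 0.5, 0, -0.4, 5], [0.1, 0, 0.5, 0, 0, 0, 5], [0.1, 0, 0.4, 0, 0, 0, 5], [0, 0, 0, 0, 0, 0, 5], [0, 0, 0, 0, 0, 0, 5]]])

```text
time: 8.47
eef_pos: [0.5464, -0.1828, 0.1996]
tool_rot: [-0.667, 0.232, -0.232, 0.669]
wrist_force: [0.4, -0.3, -6.0]
gripper_width: 0.634
```

```bash
python3 -c "
from h import *
go([.544,-.1893,.165])"
```

```text
t 8.47 tcp [ 0.5464 -0.1828  0.1996] j7 1.27 az 51.7 down-err rotvec deg [-0.15  0.   -0.08] F [ 0.4 -0.3 -6. ] w 5.52
shift cm [ 0.22  3.46 -0.66]
```

carry_out(targets=[[[0.1, 0, -0.3, 0, 0, 0, 5], [0.1, 0, -0.2, 0, 0, 0, 5], [0, 0, 0, 0, 0, 0, 5], [0, 0.5, 0, 0, 0, 0, 5], [0, 0.5, 0, 0, 0, 0, 5], [0, 0.4, 0, 0, 0, 0, 5], [0, 0.3, 0, 0, 0, 0, 5], [0, 0, 0, 0, 0, 0, 5], [0, 0, 0, 0, 0, 0, 5]]])

```text
time: 9.22
eef_pos: [0.5441, -0.1888, 0.1802]
tool_rot: [-0.667, 0.233, -0.232, 0.669]
wrist_force: [-0.6, -0.5, -6.7]
gripper_width: 0.629
```

```bash
python3 -c "
from h import *
go([.544,-.1893,.165])"
```

```text
t 9.22 tcp [ 0.5441 -0.1888  0.1802] j7 1.29 az 51.6 down-err rotvec deg [-0.1   0.   -0.12] F [-0.6 -0.5 -6.7] w 5.47
shift cm [ 0.03  1.52 -0.05]
```

carry_out(targets=[[[0, 0.3, 0, 0, 0, 0, 5], [0, 0.3, 0, 0, 0, 0, 5], [0, 0.3, 0, 0, 0, 0, 5], [0, 0.3, 0, 0, 0, 0, 5], [0, 0.3, 0, 0, 0, 0, 5], [0, 0.3, 0, 0, 0, 0, 5], [0, 0, 0, 0, 0, 0, 5], [0, 0, 0, 0, 0, 0, 5]]])

```text
time: 9.88
eef_pos: [0.5444, -0.1893, 0.1607]
tool_rot: [-0.667, 0.232, -0.232, 0.668]
wrist_force: [-0.6, 0.3, -4.3]
gripper_width: 0.625
```

```bash
python3 - <<'E'
from h import *
go([.544,-.1893,.157])
s=cam('scene','s7.png')
a=cv2.resize(s['frame'][190:260,215:295,::-1],(640,560),interpolation=cv2.INTER_CUBIC)
cv2.imwrite('pics/crop9.png',cv2.convertScaleAbs(a,alpha=1.6,beta=20))
E
```

```text
t 9.88 tcp [ 0.5444 -0.1893  0.1607] j7 1.3 az 51.6 down-err rotvec deg [-0.09  0.   -0.06] F [-0.6  0.3 -4.3] w 5.44
shift cm [-0.03  0.37 -0.03]
```

View pics/crop9.png

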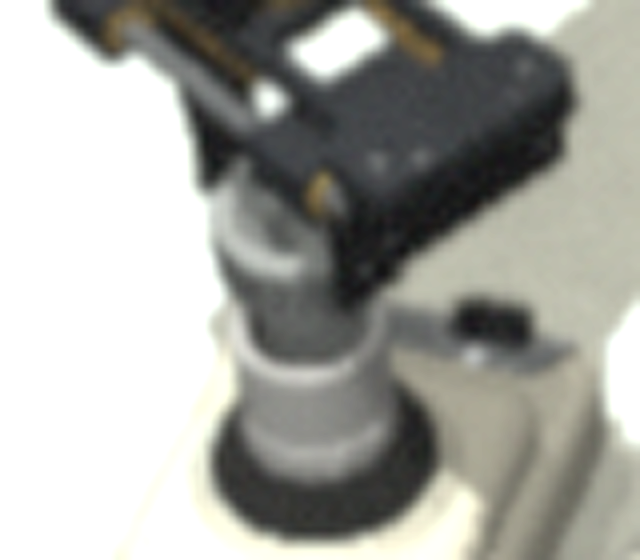

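The foot is in the mouth, seen at crop (305,340), with only a slight force. Twisting down now, and the force is checked between strokes.

carry_out(targets=[[[0, 0.05, 0, 0, 6, 0, 5], [0, 0.05, 0, 0, 6, 0, 5], [0, 0.05, 0, 0, 6, 0, 5], [0, 0.05, 0, 0, 6, 0, 5], [0, 0.05, 0, 0, 6, 0, 5], [0, 0.05, 0, 0, 6, 0, 5], [0, 0.05, 0, 0, 6, 0, 5], [0, 0.05, 0, 0, 6, 0, 5], [0, 0.05, 0, 0, 6, 0, 5], [0, 0.05, 0, 0, 6, 0, 5], [0, 0, 0, 0, 0, 0, 5]]])

```text
time: 10.85
eef_pos: [0.5423, -0.193, 0.1577]
tool_rot: [-0.448, 0.547, -0.547, 0.447]
wrist_force: [0.1, -0.4, -6.7]
gripper_width: 0.631
```

```bash
python3 -c "
from h import *
go([.544,-.1893,.1307]);print(arm.sense()['ft_torque'].round(2))"
```

```text
t 10.85 tcp [ 0.5423 -0.193   0.1577] j7 0.25 az -11.4 down-err rotvec deg [ 0.05 -0.    0.06] F [ 0.1 -0.4 -6.7] w 5.49
shift cm [-0.4   2.7   0.09]
[-0.45 -0.01  0.04]
```

carry_out(targets=[[[-0.2, 0, 0.05, 0, 0, 0, 5], [-0.1, 0, 0.05, 0, 0, 0, 5], [0, 0.05, 0, 0, -6, 0, 5], [0, 0.05, 0, 0, -6, 0, 5], [0, 0.05, 0, 0, -6, 0, 5], [0, 0.05, 0, 0, -6, 0, 5], [0, 0.05, 0, 0, -6, 0, 5], [0, 0.05, 0, 0, -6, 0, 5]]])

```text
time: 11.52
eef_pos: [0.5433, -0.1923, 0.1555]
tool_rot: [0.605, -0.368, 0.368, -0.602]
wrist_force: [0.0, -1.5, -5.6]
gripper_width: 0.633
```

```bash
python3 -c "
from h import *
go([.544,-.1893,.1307]);print(arm.sense()['ft_torque'].round(2))"
```

```text
t 11.52 tcp [ 0.5433 -0.1923  0.1555] j7 0.89 az 27.3 down-err rotvec deg [ 0.21 -0.    0.16] F [ 0.  -1.5 -5.6] w 5.51
shift cm [-0.24  2.48  0.21]
[-0.35  0.26 -0.03]
```

carry_out(targets=[[[-0.1, 0, 0.1, 0, 0, 0, 5], [-0.1, 0, 0.1, 0, 0, 0, 5], [-0.04, 0.06, 0.03, 0, -6, 0, 5], [-0.03, 0.06, 0.03, 0, -6, 0, 5], [-0.03, 0.06, 0.03, 0, -6, 0, 5], [0, 0.06, 0, 0, -6, 0, 5]]])

```text
time: 12.02
eef_pos: [0.5435, -0.1914, 0.154]
tool_rot: [0.671, -0.232, 0.232, -0.665]
wrist_force: [0.0, -1.9, -3.3]
gripper_width: 0.634
```

```bash
python3 -c "
from h import *
go([.544,-.1893,.1307]);print(arm.sense()['ft_torque'].round(2))"
```

```text
t 12.02 tcp [ 0.5435 -0.1914  0.154 ] j7 1.3 az 51.7 down-err rotvec deg [ 0.45 -0.    0.16] F [ 0.  -1.9 -3.3] w 5.52
shift cm [-0.1   2.33  0.22]
[-0.25  0.14 -0.05]
```

carry_out(targets=[[[-0.02, 0.06, 0.04, 0.3, 6, 0, 5], [-0.02, 0.06, 0.03, 0, 6, 0, 5], [-0.02, 0.06, 0.03, 0, 6, 0, 5], [-0.03, 0.06, 0.02, 0, 6, 0, 5], [-0.03, 0.06, 0.02, 0, 6, 0, 5], [-0.03, 0.06, 0.02, 0, 6, 0, 5], [-0.03, 0.06, 0.02, 0, 6, 0, 5]]])

```text
time: 12.6
eef_pos: [0.5429, -0.1922, 0.1518]
tool_rot: [0.534, -0.463, 0.467, -0.531]
wrist_force: [-4.3, -2.8, -2.6]
gripper_width: 0.634
```

```bash
python3 -c "
from h import *
go([.5438,-.1905,.1307]);print(arm.sense()['ft_torque'].round(2))"
```

```text
t 12.6 tcp [ 0.5429 -0.1922  0.1518] j7 0.57 az 7.8 down-err rotvec deg [ 0.03 -0.    0.41] F [-4.3 -2.8 -2.6] w 5.51
shift cm [-0.18  2.1   0.11]
[-0.9   1.12  0.22]
```

carry_out(targets=[[[0, 0.05, 0, 0, 6, 0, 5], [0, 0.05, 0, 0, 6, 0, 5], [0, 0.05, 0, 0, 6, 0, 5], [0, 0.05, 0, 0, 6, 0, 5], [0, 0, 0, 0, 0, 0, 5]]])

```text
time: 13.02
eef_pos: [0.5424, -0.1928, 0.1508]
tool_rot: [0.415, -0.572, 0.576, -0.411]
wrist_force: [-0.6, -2.3, -7.5]
gripper_width: 0.631
```

```bash
python3 -c "
from h import *
go([.5438,-.1905,.1307]);print(arm.sense()['ft_torque'].round(2))"
```

```text
t 13.02 tcp [ 0.5424 -0.1928  0.1508] j7 0.13 az -18.5 down-err rotvec deg [-0.13  0.    0.45] F [-0.6 -2.3 -7.5] w 5.49
shift cm [-0.28  2.01  0.06]
[-0.86  0.36 -0.22]
```

carry_out(targets=[[[0, 0.05, 0, 0, -6, -0.3, 5], [0, 0.07, 0, 0, -6, 0, 5], [0, 0.07, 0, 0, -6, 0, 5], [0, 0.07, 0, 0, -6, 0, 5], [0, 0.07, 0, 0, -6, 0, 5], [0, 0.07, 0, 0, -6, 0, 5], [0, 0.07, 0, 0, -6, 0, 5], [0, 0.07, 0, 0, -6, 0, 5]]])

```text
time: 13.68
eef_pos: [0.5436, -0.1925, 0.1484]
tool_rot: [0.623, -0.339, 0.344, -0.615]
wrist_force: [-0.5, -0.2, -3.5]
gripper_width: 0.631
```

```bash
python3 -c "
from h import *
go([.5438,-.1905,.1307]);print(arm.sense()['ft_torque'].round(2))"
```

```text
t 13.68 tcp [ 0.5436 -0.1925  0.1484] j7 0.97 az 32.3 down-err rotvec deg [ 0.37 -0.    0.67] F [-0.5 -0.2 -3.5] w 5.49
shift cm [-0.18  1.77  0.13]
[-0.21  0.41 -0.07]
```

carry_out(targets=[[[0, 0.08, 0, 0.2, -6, 0.3, 5], [0, 0.08, 0, 0, -6, 0, 5], [0, 0.05, 0, 0.2, 3, 0.2, 5], [0, 0.09, 0, 0, 6, 0, 5], [0, 0.09, 0, 0, 6, 0, 5], [0, 0.09, 0, 0, 6, 0, 5], [0, 0.09, 0, 0, 6, 0, 5], [0, 0.09, 0, 0, 6, 0, 5], [0, 0.09, 0, 0, 6, 0, 5], [0, 0.09, 0, 0, 6, 0, 5]]])

```text
time: 14.52
eef_pos: [0.5434, -0.1929, 0.1446]
tool_rot: [0.499, -0.5, 0.501, -0.5]
wrist_force: [-2.5, -1.4, -0.3]
gripper_width: 0.63
```

```bash
python3 -c "
from h import *
go([.5438,-.1905,.1307]);print(arm.sense()['ft_torque'].round(2))"
```

```text
t 14.52 tcp [ 0.5434 -0.1929  0.1446] j7 0.45 az -0.1 down-err rotvec deg [-0.11  0.   -0.01] F [-2.5 -1.4 -0.3] w 5.48
shift cm [-0.24  1.39  0.04]
[-0.43  0.77 -0.02]
```

carry_out(targets=[[[0, 0.09, 0, 0, 6, 0, 5], [0, 0.09, 0, 0, 6, 0, 5], [0, 0.09, 0, 0, 6, 0, 5], [0, 0.05, 0, 0, -3, 0, 5], [0, 0.09, 0, 0, -6, 0, 5], [0, 0.09, 0, 0, -6, 0, 5], [0, 0.09, 0, 0, -6, 0, 5], [0, 0.09, 0, 0, -6, 0, 5], [0, 0.09, 0, 0, -6, 0, 5], [0, 0.09, 0, 0, -6, 0, 5]]])

```text
time: 15.35
eef_pos: [0.5441, -0.1927, 0.1411]
tool_rot: [-0.586, 0.394, -0.395, 0.588]
wrist_force: [-5.5, -1.4, -0.7]
gripper_width: 0.629
```

```bash
python3 -c "
from h import *
go([.5438,-.1905,.1307]);print(arm.sense()['ft_torque'].round(2))"
```

```text
t 15.35 tcp [ 0.5441 -0.1927  0.1411] j7 0.82 az 22.2 down-err rotvec deg [-0.24  0.    0.01] F [-5.5 -1.4 -0.7] w 5.47
shift cm [-0.21  1.04  0.05]
[-0.34  1.28 -0.15]
```

carry_out(targets=[[[-0.04, 0.1, -0.04, 0, -6, 0, 5], [0, 0.1, 0, 0, -6, 0, 5], [0, 0.1, 0, 0, -6, 0, 5], [0, 0.1, 0, 0, -6, 0, 5], [0, 0.05, 0, 0, 3, 0, 5], [0, 0.1, 0, 0, 6, 0, 5], [0, 0.1, 0, 0, 6, 0, 5], [0, 0.1, 0, 0, 6, 0, 5], [0, 0.1, 0, 0, 6, 0, 5], [0, 0.1, 0, 0, 6, 0, 5]]])

```text
time: 16.18
eef_pos: [0.5438, -0.1924, 0.1374]
tool_rot: [-0.559, 0.429, -0.431, 0.564]
wrist_force: [-5.2, -1.5, -0.3]
gripper_width: 0.631
```

```bash
python3 -c "
from h import *
go([.5438,-.1905,.1307]);print(arm.sense()['ft_torque'].round(2))"
```

```text
t 16.18 tcp [ 0.5438 -0.1924  0.1374] j7 0.71 az 15.1 down-err rotvec deg [-0.42  0.   -0.16] F [-5.2 -1.5 -0.3] w 5.49
shift cm [-0.18  0.67  0.05]
[-0.64  1.28  0.17]
```

carry_out(targets=[[[-0.03, 0.1, -0.03, -0.2, 6, 0, 5], [0, 0.1, 0, 0, 6, 0, 5], [0, 0.1, 0, 0, 6, 0, 5], [0, 0.1, 0, 0, 6, 0, 5], [0, 0.1, 0, 0, 6, 0, 5], [0, 0.05, 0, 0, -3, 0, 5], [0, 0.1, 0, 0, -6, 0, 5], [0, 0.1, 0, 0, -6, 0, 5], [0, 0.1, 0, 0, -6, 0, 5], [0, 0.1, 0, 0, -6, 0, 5]]])

```text
time: 17.02
eef_pos: [0.5438, -0.193, 0.1344]
tool_rot: [-0.547, 0.444, -0.445, 0.552]
wrist_force: [-3.4, -0.7, 0.6]
gripper_width: 0.635
```

```bash
python3 -c "
from h import *
go([.5438,-.1905,.1307]);print(arm.sense()['ft_torque'].round(2))"
```

```text
t 17.02 tcp [ 0.5438 -0.193   0.1344] j7 0.66 az 12.1 down-err rotvec deg [-0.34  0.   -0.22] F [-3.4 -0.7  0.6] w 5.52
shift cm [-0.25  0.37  0.05]
[-0.3   0.64 -0.25]
```

carry_out(targets=[[[-0.02, 0.09, -0.02, -0.2, -6, 0, 5], [0, 0.09, 0, 0, -6, 0, 5], [0, 0.09, 0, 0, -6, 0, 5], [0, 0.09, 0, 0, -6, 0, 5], [0, 0.05, 0, 0, 3, 0, 5], [0, 0.09, 0, 0, 6, 0, 5], [0, 0.09, 0, 0, 6, 0, 5], [0, 0.09, 0, 0, 6, 0, 5]]])

```text
time: 17.68
eef_pos: [0.5437, -0.1923, 0.1323]
tool_rot: [-0.567, 0.42, -0.419, 0.572]
wrist_force: [-3.6, -1.7, 1.2]
gripper_width: 0.632
```

```bash
python3 -c "
from h import *
go([.5438,-.1905,.1307]);print(arm.sense()['ft_torque'].round(2))"
```

```text
t 17.68 tcp [ 0.5437 -0.1923  0.1323] j7 0.75 az 17.3 down-err rotvec deg [-0.31  0.   -0.36] F [-3.6 -1.7  1.2] w 5.5
shift cm [-0.17  0.17  0.06]
[-0.46  1.32  0.08]
```

carry_out(targets=[[[-0.02, 0.08, -0.02, -0.2, 6, -0.2, 5], [0, 0.08, 0, 0, 6, 0, 5], [0, 0.08, 0, 0, 6, 0, 5], [0, 0.08, 0, 0, 6, 0, 5], [0, 0.08, 0, 0, 6, 0, 5], [0, 0.03, 0, 0, -3, 0, 5], [0, 0.07, 0, 0, -6, 0, 5], [0, 0.07, 0, 0, -6, 0, 5]]])

```text
time: 18.35
eef_pos: [0.5429, -0.1925, 0.1307]
tool_rot: [-0.505, 0.494, -0.493, 0.508]
wrist_force: [-3.7, -2.3, -0.3]
gripper_width: 0.63
```

```bash
python3 -c "
from h import *
go([.5438,-.1905,.1307]);print(arm.sense()['ft_torque'].round(2))"
```

```text
t 18.35 tcp [ 0.5429 -0.1925  0.1307] j7 0.49 az 1.5 down-err rotvec deg [-0.03  0.   -0.24] F [-3.7 -2.3 -0.3] w 5.48
shift cm [-0.2 -0.   0.1]
[-0.4   0.82 -0.21]
```

carry_out(targets=[[[0, 0.07, 0, 0, -6, 0, 5], [0, 0.07, 0, 0, -6, 0, 5], [0, 0.07, 0, 0, -6, 0, 5], [0, 0.07, 0, 0, -6, 0, 5], [0, 0.07, 0, 0, -6, 0, 5], [0, 0.07, 0, 0, -6, 0, 5], [0, 0.03, 0, 0, 3, 0, 5], [0, 0.06, 0, 0, 6, 0, 5]]])

```text
time: 19.02
eef_pos: [0.5443, -0.193, 0.1307]
tool_rot: [-0.615, 0.344, -0.345, 0.62]
wrist_force: [-3.7, -0.7, -0.9]
gripper_width: 0.632
```

```bash
python3 -c "
from h import *
go([.5438,-.1905,.1307]);print(arm.sense()['ft_torque'].round(2))"
```

```text
t 19.02 tcp [ 0.5443 -0.193   0.1307] j7 0.99 az 31.7 down-err rotvec deg [-0.43  0.   -0.13] F [-3.7 -0.7 -0.9] w 5.5
shift cm [-0.24  0.    0.08]
[-0.27  0.9   0.09]
```

carry_out(targets=[[[0, 0.1, 0, 0, 6, 0, 5], [0, 0.1, 0, 0, 6, 0, 5], [0, 0.1, 0, 0, 6, 0, 5], [0, 0.1, 0, 0, 6, 0, 5], [0, 0.1, 0, 0, 6, 0, 5], [0, 0.1, 0, 0, 6, 0, 5]]])

```text
time: 19.52
eef_pos: [0.5426, -0.1919, 0.1286]
tool_rot: [-0.474, 0.524, -0.52, 0.48]
wrist_force: [-7.1, -0.8, 4.5]
gripper_width: 0.634
```

```bash
python3 - <<'E'
from h import *
go([.5438,-.1905,.1307]);print(arm.sense()['ft_torque'].round(2))
s=cam('scene','s8.png')
a=cv2.resize(s['frame'][190:260,215:295,::-1],(640,560),interpolation=cv2.INTER_CUBIC)
cv2.imwrite('pics/crop10.png',cv2.convertScaleAbs(a,alpha=1.8,beta=30))
E
```

```text
t 19.52 tcp [ 0.5426 -0.1919  0.1286] j7 0.38 az -5.2 down-err rotvec deg [-0.1   0.   -0.61] F [-7.1 -0.8  4.5] w 5.51
shift cm [-0.15 -0.21  0.11]
[-0.15  1.54  0.3 ]
```

View pics/crop10.png

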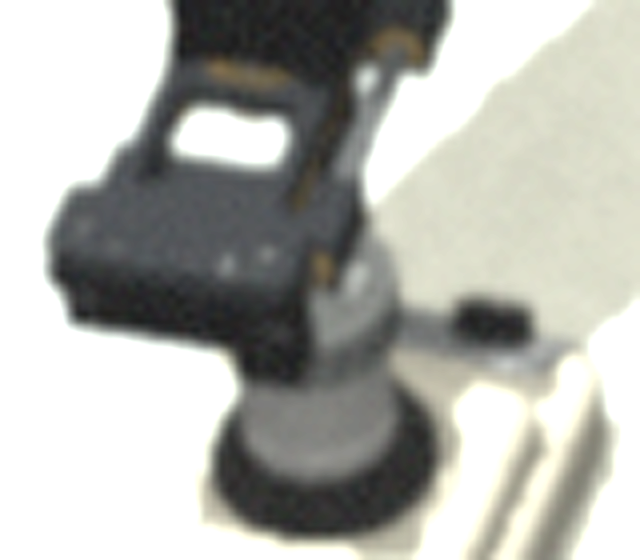

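The crop shows the collar underside against the holder rim, seen at crop (340,365), with no visible gap. The last stroke gave 2.1 mm travel for 5.3 N, which is exactly the mount's spring rate, so the shoulder is on the rim. I relax the push before releasing.

carry_out(targets=[[[0, -0.1, 0, 0, 0, 0.3, 5], [0, -0.1, 0, 0, 0, 0, 5], [0, -0.05, 0, 0, 0, 0, 5], [0, -0.05, 0, 0, 0, 0, 5], [0, 0, 0, 0, 0, 0, 5]]])

```text
time: 19.98
eef_pos: [0.5423, -0.1923, 0.1314]
tool_rot: [-0.472, 0.526, -0.52, 0.48]
wrist_force: [-1.5, -2.7, -3.0]
gripper_width: 0.631
```

```bash
python3 -c "
from h import *
go([.5438,-.1905,.133]);print(arm.sense()['ft_torque'].round(2))"
```

```text
t 19.98 tcp [ 0.5423 -0.1923  0.1314] j7 0.38 az -5.3 down-err rotvec deg [-0.08  0.   -0.83] F [-1.5 -2.7 -3. ] w 5.49
shift cm [-0.2  -0.16  0.13]
[-0.74  0.56 -0.07]
```

carry_out(targets=[[[0, -0.08, 0, 0, 0, 0, 5], [0, 0, 0, 0, 0, 0, 6.2], [0, 0, 0, 0, 0, 0, 7], [0, 0, 0, 0, 0, 0, 8], [0, 0, 0, 0, 0, 0, 8.7], [0, 0, 0, 0, 0, 0, 8.7], [0, -0.3, 0, 0, 0, 0, 8.7], [0, -0.8, 0, 0, 0, 0, 8.7], [0, -1.5, 0, 0, 0, 0, 8.7], [0, -2, 0, 0, 0, 0, 8.7], [0, -2, 0, 0, 0, 0, 8.7], [0, -2, 0, 0, 0, 0, 8.7]]])

```text
time: 20.98
eef_pos: [0.5439, -0.1906, 0.2241]
tool_rot: [-0.472, 0.525, -0.518, 0.483]
wrist_force: [-0.0, 0.6, 0.1]
gripper_width: 1.0
```

carry_out(targets=[[[0, -2, 0, 0, 0, 0, 8.7], [0, -2, 0, 0, 0, 0, 8.7], [-2, -1, 0, 0, 0, 0, 8.7], [-2, 0, 0, 0, 0, 0, 8.7], [-2, 0, 0, 0, 0, 0, 8.7], [-2, 0, 0, 0, 0, 0, 8.7], [-2, 0, 0, 0, 0, 0, 8.7], [-2, 0, 0, 0, 0, 0, 8.7], [-1, 0, 0, 0, 0, 0, 8.7], [0, 0, 0, 0, 0, 0, 8.7]]])

```text
time: 21.82
eef_pos: [0.5576, -0.0615, 0.2943]
tool_rot: [0.465, -0.523, 0.524, -0.485]
wrist_force: [-0.7, 0.7, -1.2]
gripper_width: 1.0
```

```bash
python3 - <<'E'
from h import *
go([.5438,-.1905,.133])
s=cam('scene','s9.png');t=cam('top','t9.png')
z0=.152
for z in(.176,.178,.182):print(z,((proj(s,[.5438,-.191,z])[0]-[214,190]+.5)*8).round(),((proj(s,[.5438+.028,-.191,z-.024])[0]-[214,190]+.5)*8).round())
a=cv2.resize(s['frame'][190:265,214:264,::-1],(400,600),interpolation=cv2.INTER_CUBIC)
a=cv2.resize(s['frame'][190:265,229:279,::-1],(400,600),interpolation=cv2.INTER_CUBIC)
b=cv2.resize(s['frame'][100:400,140:540:,::-1],(400,300),interpolation=cv2.INTER_AREA)
c=cv2.resize(t['frame'][90:390,100:500,::-1],(400,300),interpolation=cv2.INTER_AREA)
cv2.imwrite('pics/crop11.png',cv2.convertScaleAbs(np.hstack([a,np.vstack([b,c])]),alpha=1.6,beta=10))
E
```

```text
t 21.82 tcp [ 0.5576 -0.0615  0.2943] j7 0.02 az -5.5 down-err rotvec deg [-1.19  0.   -1.11] F [-0.7  0.7 -1.2] w 8.7
shift cm [13.29 15.87 -0.47]
0.176 [306. 268.] [293. 387.]
0.178 [306. 264.] [293. 383.]
0.182 [304. 255.] [292. 374.]
```

No picture views remain, so I check the result numerically. I template-match the cup's mouth from the first image against the new one, and test for changes at the bystanders.

```bash
python3 - <<'E'
from h import *
f=cam('scene');g=lambda n:cv2.GaussianBlur(cv2.imread(n,0),(0,0),.7)
s0,s9,t0,t9=g('pics/scene0.png'),g('pics/s9.png'),g('pics/top0.png'),g('pics/t9.png')
U=8;up=lambda i:cv2.resize(i,None,fx=U,fy=U,interpolation=cv2.INTER_CUBIC)
p0=proj(f,[.5466,.2167,.064])[0]
D=lambda P:np.linalg.norm((np.array(f['camera_from_world'])@[*P,1])[:3])
h=(14,11)
x,y=np.round(p0).astype(int);T=up(s0[y-h[1]:y+h[1]-2,x-h[0]:x+h[0]])
k=D([.5466,.2167,.064])/D([.5438,-.1918,.176]);T=cv2.resize(T,None,fx=k,fy=k)
R=cv2.matchTemplate(up(s9[195:255,224:284]),T,cv2.TM_CCOEFF_NORMED);_,m,_,l=cv2.minMaxLoc(R)
c=np.array(l)/U+[224,195]+(p0-[x-h[0],y-h[1]])*k
print('match',round(m,3),'centre px',c.round(2))
for z in(.170,.174,.176,.178,.182,.188):print(z,proj(f,[.5438,-.1918,z])[0].round(2))
for n,a,b in(('drop',(334,238),(312,281)),('jar',(327,293),(308,214)),('beaker',(167,263),(461,223)),('dishes',(506,277),(152,261)),('mouse',(176,211),(480,298)),('yellow',(418,249),(229,275)),('mixer',(262,262),(380,268))):
    o=[]
    for A,B,(u,v) in((s0,s9,a),(t0,t9,b)):
        w=B[v-20:v+20,u-20:u+20];_,m,_,l=cv2.minMaxLoc(cv2.matchTemplate(w,A[v-14:v+14,u-14:u+14],cv2.TM_CCOEFF_NORMED));o+=[round(m,2),(l[0]-6,l[1]-6)]
    print(n,o)
E
```

```text
match 0.665 centre px [253.09 223.36]
0.17 [251.66 224.64]
0.174 [251.52 223.53]
0.176 [251.45 222.97]
0.178 [251.38 222.41]
0.182 [251.23 221.28]
0.188 [251.01 219.59]
drop [0.5, (-1, 0), 0.38, (3, -1)]
jar [1.0, (0, 0), 0.38, (0, 0)]
beaker [1.0, (0, 0), 1.0, (0, 0)]
dishes [1.0, (0, 0), 1.0, (0, 0)]
mouse [1.0, (0, 0), 1.0, (0, 0)]
yellow [1.0, (0, 0), 1.0, (0, 0)]
mixer [1.0, (0, 0), 0.81, (1, 0)]
```

The mouth is at z ≈ 0.175, against 0.176 expected when home. Five of the six objects are unchanged in at least one view. The dropper is hidden by the arm, so I move aside and check it again.

carry_out(targets=[[[-2, -0.3, 0, 0, 0, 0, 8.7], [-2.5, -0.3, 0, 0, 0, 0, 8.7], [-2.5, 0, 0, 0, 0, 0, 8.7], [-2.5, 0, 0, 0, 0, 0, 8.7], [-2.5, 0, 0, 0, 0, 0, 8.7], [-2.5, 0, 0, 0, 0, 0, 8.7], [-2.5, 0, 0, 0, 0, 0, 8.7], [-2.5, 0, 0, 0, 0, 0, 8.7], [-2.5, 0, 0, 0, 0, 0, 8.7], [-2, 0, 0, 0, 0, 0, 8.7], [-1, 0, 0, 0, 0, 0, 8.7], [0, 0, 0, 0, 0, 0, 8.7]]])

```text
time: 22.97
eef_pos: [0.5892, 0.1674, 0.3052]
tool_rot: [0.456, -0.53, 0.536, -0.473]
wrist_force: [0.0, -0.5, -0.5]
gripper_width: 0.999
```

```bash
python3 - <<'E'
from h import *
G=lambda i:cv2.GaussianBlur(cv2.cvtColor(i,cv2.COLOR_RGB2GRAY),(0,0),.7)
s0,t0=[G(cv2.imread('pics/%s0.png'%n)[:,:,::-1].copy()) for n in('scene','top')]
f=cam('scene');s9,t9=G(f['frame']),G(cam('top')['frame'])
for n,a,b in(('drop',(334,238),(312,281)),('jar',(327,293),(308,214))):
    o=[]
    for A,B,(u,v) in((s0,s9,a),(t0,t9,b)):
        r=9;w=B[v-r-6:v+r+6,u-r-6:u+r+6];_,m,_,l=cv2.minMaxLoc(cv2.matchTemplate(w,A[v-r:v+r,u-r:u+r],cv2.TM_CCOEFF_NORMED));o+=[round(m,2),(l[0]-6,l[1]-6)]
    print(n,o)
s=arm.sense();print(s['eef_pos'].round(3),s['time'],s['wrist_force'].round(1))
# holder + cup: gap check, column profile on the axis
P=[.5438,-.1918,0]
for z in(.176,.152,.14):print(z,proj(f,[P[0]+(.028 if z>.151 else .0245)*.99,P[1],z])[0].round(1))
print(s9[222:252,253])
E
```

```text
drop [1.0, (0, 0), 1.0, (0, 0)]
jar [1.0, (0, 0), 1.0, (0, 0)]
[0.589 0.165 0.305] 23.0667 [-0.5 -0.8 -0.1]
0.176 [249.  231.1]
0.152 [249.9 237.8]
0.14 [250.6 240. ]
[101  81  66  60  59  60  63  76  97 106  93  70  54  49  47  49  52  55
  61  69  74  76  78  85  94  90  76  60  41  26]
```

```bash
python3 -c "
from cell import job
print(job.sign_off())"
```

```text
the job is handed in; nothing more can be done
None
```

I fitted the steel cup into the mixer's holder with to-and-fro twisting, released it, moved the arm clear and handed the job in at about 23 s.

- **Push on the holder:** the highest push I read, between moves, was about 11 N. By the mount's spring rate that is about 4.3 mm of holder travel, against the 6 mm limit. I only read forces between moves, so a brief higher peak would not show.
- **Fully home:** the last stroke moved the arm 2.1 mm for 5.3 N, which is exactly the mount's own spring rate. This means the shoulder was resting on the rim. After release, the cup's mouth measured z ≈ 0.175 m, against 0.176 m expected. That match was only fair (0.67). The brightness profile down the front of the cup agreed, with no gap at the rim.
- **Bystanders:** dropper, jar, beaker, dishes, mouse and the yellow look-alike matched the first pictures with no shift in both cameras. The dropper and jar were hidden by the arm at first and matched once it moved aside.
- **Disagreements:**
  - When open, the fingertips looked about 20 mm short of the reported tool point, so I gripped the cup lower than the nominal figures suggest.
  - During insertion the cup settled about 2–3 mm towards −y of my holder estimate, with side forces up to about 7 N.
  - I had used up the picture views by the end, so the final checks were numerical only.

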